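# Close the vacuum pot and hold its pump lever in the third notch

### The arm

A 7-joint arm with a two-finger parallel gripper is mounted at the origin on the work surface; the furniture and walls round the work are solid. World frame = base frame: x ahead of the robot, y to its left, z up, the work surface at z = 0. Lengths are in mm, angles in rad, forces in N, time in s.
With the tool pointing down it reaches from about 425 to 950 mm from the base axis. Payload 4.7 kg.
Tool frame: the origin (TCP) lies at the very end of the fingers, on their centre line; the grasp point (between the pads) lies 19 mm behind it; x points along the fingers, y is the direction in which the jaws open and shut, and the axes are right-handed (so a half turn about x gives the same grasp; the last joint's range is limited). The gripper opens to 87 mm and grips with 3 to 60 N. Pads are 19 mm wide; open, the fingers measure 117 mm over their backs; the gripper's body (75 mm by 190 mm) begins 51 mm behind the grasp point.
Start: joints at [1.23, 0.469, -0.049, 1.532, 0.024, 1.141, -0.082], TCP at [207.118, -642.457, 222.573] pointing down, gripper open.
Joint ranges: [-2.59, 2.59], [-0.33, 1.99], [-1.39, 1.29], [0.1, 2.45], [-1.04, 4.18], [0.21, 1.99], [-2.66, 2.66]. Speed limits (rad/s): [2.57, 2.57, 3.14, 3.14, 3.14, 3.14, 3.14].

### API

Orientations are given as a unit quaternion [x, y, z, w].
In Python, from workcell import movep, move_straight, move_joints, set_gripper, wait, inverse_kinematics, snapshot, Unreachable, sign_off, look_for, current_time, current_joints, current_joint_velocities, current_joint_efforts, current_tool_pos, current_tool_rot, current_ft_force, current_ft_torque, current_finger_gap gives the robot as it stands. Calls block until the motion is done:
- movep(position, orientation): joint-space move of the TCP to a pose.
- move_straight(position, vel=150, rotation=None, f_stop=None): straight line of the TCP; rotation=None keeps the orientation; vel is the mean speed in mm/s. With f_stop (N) it stops when the force on the tool has changed by that much, and returns True; else False.
- move_joints(angles): joint-space move.
- set_gripper(opening, force=None): opening from 0.0 (shut) to 1.0 (fully open); force is the grip in N (None keeps the last); returns when the fingers have stopped.
- wait(seconds).
- inverse_kinematics(position, orientation): joint angles nearest the present ones, or None.
- snapshot(name): name is "scene" or "top"; returns a dict with "pixels" (400x640x3 uint8, red, green, blue), "z_map" (400x640 float32, mm along the optical axis (not along the pixel's ray), 0 where there is no reading), "fov_y" (degrees; the focal length in pixels is half the picture's height over the tangent of half this angle, whatever the lens; pixels are square), "cx", "cy" (the principal point, pixels), "extrinsics" (4x4, takes a point from camera to world coordinates). Camera axes: x right, y up, looking along -z (the intrinsics and any distortion apply to the point x, -y, -z); pixel columns grow to the right and rows downward; lengths in mm; the calibration is good to about 2 mm. A picture is of the moment at which its call begins.
A pose or a line that the arm cannot do raises Unreachable and nothing moves.
- sign_off(): hands the job in, once; it reports no verdict.
Trained networks look in a picture, given as the dict that the camera call returned (one of the last four; its "shot" number tells which), for a name from the list of things; names that differ only in an ending like _2 or _b are one class to them, and where a whole thing is asked for, a point or a joint stands for the part that bears it (a point fixed in the world has none). Each returns a list of dicts, best first, with "conf" (0 to 1); they miss things now and then, are a little off and sometimes report something else, mostly with a low value. They report only what shows in the picture. A call takes as long as a camera call. They do not tell look-alikes from the thing itself.
- look_for(name, picture): "bbox" ([left, top, right, bottom] in pixels, round what is visible of it).
Readings, each from a call of its own:
- current_time(): time.
- current_joints(): joint angles.
- current_joint_velocities(): joint speeds.
- current_joint_efforts(): joint torques, N m.
- current_tool_pos(): TCP position.
- current_tool_rot(): TCP orientation.
- current_ft_force(): force on the tool from outside, world axes, zero at the start.
- current_ft_torque(): the same for the moment, N m.
- current_finger_gap(): opening from 0.0 (shut) to 1.0 (fully open).
Only numpy, scipy, OpenCV 4.12 (cv2) and the standard library are available. Lean on these libraries where they do the work, as an engineer would, in place of code of your own. Each camera call takes 0.05 s, during which the arm holds its last target. There are 200 camera calls.

### The job

Lower the loose lid onto the vacuum pot with the two turned feet in it (do not drop it) so that it sits level and fully home on the seal, and let go of it; leave the pump's lever alone until then. Then press the spring-return lever down past its first two notches into the third (green mark), never on towards the fourth (red), which blows the lid off, and finish while still holding it there, as it springs back when let go. Leave the spare foot, sanding block and screwdriver where they lie.

Things in the scene. Friction and masses are not known exactly. Their poses are not given: they have to be found in the camera images.
- station: Vacuum station fixed to the bench: dark base plate 170 x 310 mm with an open aluminium pot (left, axis 70 mm to +y of the origin) and a green pump with a lever (right). Origin: centre of the plate's underside, on the bench; x away from the robot, y left, z up; turned up to 0.25 rad about z. Behind, at x +50, y -20 mm, a 52 mm gauge reaches 176 mm high; the motor at the right reaches 154 mm.
- lever_pivot (a point): Middle of the lever's pivot, 115 mm above the bench, inside a round grey quadrant of 50 mm radius; axes as the station's. The lever swings in the upright plane through this point along the station's x and points to -x, towards the robot.
- pot_rim (a point): Centre of the pot's mouth, at the top of its black rubber seal, 130 mm above the bench. Mouth 126 mm in diameter inside, 143 mm outside. Two wooden feet stand in the pot, their tops 20 mm or more below the rim.
- lid_knob (a point): Loose aluminium lid (0.28 to 0.52 kg) lying right way up on the bench: point on its axis, about the middle of its black knob; z up. Knob: cylinder 32 mm in diameter, from 25 mm below to 18 mm above this point. Below it a round flange, 147 mm in diameter, 11 mm thick. The lid's underside is 44 mm below this point. Its yaw does not matter.
- lid_seat (a point): Point on the lid's axis at the underside of the flange, 36 mm below lid_knob; on the seated lid it coincides with pot_rim. Under the flange a black locating step, 120 mm in diameter and 8 mm deep, lower edge bevelled, drops into the pot's mouth with 3 mm to spare all round.
- lid: The lid itself, its origin at the centre of its underside, 44 mm below its knob point; z up along its axis.
- press_point (a point): Middle of the top face of the lever's flat orange handle, 120 mm from the pivot axis along the lever and 7 mm above its centre line. Handle 30 mm wide (along the station's y), 14 mm thick, from 76 to 142 mm from the pivot. This point is about 190 mm above the bench at rest, 96 mm in the third notch. Press it from above with shut fingers, or pinch the handle's sides.
- pump_lever (a joint): Lever angle, rad: 0 at rest, the lever rising 0.62 above level; grows as it is pressed down (elevation = 0.62 - value). Notches at 0.28, 0.56 (black marks on the quadrant), 0.84 (third, green) and 1.12 (red); end stop 1.20. A spring drives it back to 0 from anywhere: 1 to 10 N at the handle, rising along the way, about 2 N more half-way up to each notch and 2 N less as it drops in.
- spare_foot: Bystander: turned wooden furniture foot standing upright, 50 mm in diameter, 86 mm high; origin at the centre of its underside.
- sanding_block: Bystander: cork sanding block 63 x 111 x 36 mm lying on the bench; origin at the centre of its underside.
- screwdriver: Bystander: screwdriver with blue handle, 204 mm long (along its y), 28 mm thick, lying on the bench; origin under its middle.
Not all that is in view belongs to the job. Of the things that look like the lid, take the one that is farthest from the robot's base at the start.

How it is judged (in metres and radians):
On the way, in this order (a step that is already met when the one before it is completed fails the run):
1. the lid sits level and fully home on the pot's seal, released, with the lever still at rest (horizontal distance between lid_seat and pot_rim below 0.007 m and z of lid_seat in the frame of station below 0.133 m and angle between lid_seat's own z axis and vertical below 0.03 rad and contact force between the fingers and lid below 0.1 N and value of joint pump_lever below 0.15 rad), for 0.3 s.
2. the lever is pressed into the third notch (value of joint pump_lever between 0.73 and 0.95 rad), for 0.3 s.
At the end, for the whole second after the job is handed in: Finishes with the fingers holding the lever in the third notch (0.73 to 0.95 rad, over 1.5 N on the handle); the lid is seated and not touched: within 7 mm of the pot's axis, flange within 3 mm of the seal, tilt under 0.03 rad (all of step 2 and horizontal distance between lid_seat and pot_rim below 0.007 m and z of lid_seat in the frame of station below 0.133 m and angle between lid_seat's own z axis and vertical below 0.03 rad and contact force between the fingers and lid below 0.1 N and contact force between the fingers and pump_lever above 1.5 N); the arm keeps its last pose, push and grip.
It fails at once if the lever runs on past the third notch (over 0.98 rad) (value of joint pump_lever above 0.98 rad).
It fails at once if the lever is worked (over 0.2 rad) while the lid is not seated (value of joint pump_lever above 0.2 rad and (z of lid_seat in the frame of station above 0.133 m or horizontal distance between lid_seat and pot_rim above 0.007 m)).
It fails at once if the lid is dropped (falls free of the fingers faster than 0.6 m/s) (contact force between the fingers and lid below 0.05 N and linear speed of lid above 0.6 m/s).
It fails at once if the spare foot, sanding block or screwdriver is moved by more than 25 mm, or the foot knocked over (distance of any of spare_foot, sanding_block, screwdriver from where it was at the start of the episode above 0.025 m or angle between spare_foot's own z axis and vertical above 0.4 rad).
It also fails if it takes over 53 s, if anything falls off the work surface, if the arm or the gripper's body presses on something with over 40 N, if the wrist force passes 120 N, or if a joint passes its speed limit or range.

## Working session

There is one attempt and no reset: what is moved stays moved. The work goes in short steps, each a Python script; the robot and the scene stay as the last script left them, time stands still between calls to the robot, and variables do not carry over. Pictures are saved under pics/ and viewed, about 8 in all and at most 12, crops included, and the job is handed in when it is done.

```bash
mkdir -p pics
cat > h.py <<'E'
import numpy as np, cv2
from workcell import *
def cloud(s):
    f=200/np.tan(np.radians(s["fov_y"])/2)
    v,u=np.mgrid[0:400,0:640]; z=s["z_map"]
    P=np.stack([(u-s["cx"])/f*z,-(v-s["cy"])/f*z,-z,np.ones_like(z)],-1)
    W=(P@np.array(s["extrinsics"]).T)[...,:3]; W[z==0]=np.nan
    return W
def save(s,n,box=None,k=1):
    im=s["pixels"][...,::-1]
    if box: l,t,r,b=box; im=im[t:b,l:r]
    cv2.imwrite("pics/"+n,cv2.resize(im,None,fx=k,fy=k))
E
python3 - <<'E'
from h import *
for n in("scene","top"):
    s=snapshot(n); save(s,n+".png"); print(n,{k:s[k] for k in s if k not in("pixels","z_map")})
    W=cloud(s)
    np.savez(n+".npz",W=W,px=s["pixels"])
    for t in("lid","station","lid_knob","pot_rim","press_point","spare_foot","sanding_block","screwdriver"):
        for d in look_for(t,s):
            b=np.array(d["bbox"]); c=((b[:2]+b[2:])/2).astype(int)
            print(t,round(d["conf"],2),b.round(),W[min(c[1],399),min(c[0],639)].round())
print(current_tool_rot(),current_time())
E
```

```text
scene {'fov_y': 55.58923419935081, 'cx': 316.8270721336316, 'cy': 197.49290701698487, 'extrinsics': array([[-7.74321579e-01,  4.55200616e-01, -4.39566253e-01,
         9.60101063e+01],
       [-6.32671702e-01, -5.43342866e-01,  5.51819759e-01,
         5.91567942e+02],
       [ 1.23535065e-02,  7.05387077e-01,  7.08714655e-01,
         8.42311776e+02],
       [ 0.00000000e+00,  0.00000000e+00,  0.00000000e+00,
         1.00000000e+00]]), 'shot': 1}
lid 0.83 [387. 158. 431. 186.] [ 449. -337.   19.]
lid 0.72 [332. 236. 389. 286.] [371.  61.  24.]
station 0.67 [249. 151. 366. 270.] [566.  44.  68.]
lid_knob 0.9 [387. 156. 432. 185.] [ 451. -338.   26.]
lid_knob 0.66 [328. 236. 387. 284.] [376.  69.  33.]
pot_rim 0.74 [247. 153. 362. 270.] [559.  65.  85.]
press_point 0.7 [333. 163. 361. 176.] [517. -60. 177.]
press_point 0.22 [248. 154. 363. 267.] [575.  43.  61.]
spare_foot 0.73 [321. 139. 334. 156.] [ 697. -213.   71.]
sanding_block 0.82 [284. 303. 321. 356.] [360. 305.  37.]
screwdriver 0.9 [192. 290. 267. 350.] [510. 390.  18.]
top {'fov_y': 46.31704268782495, 'cx': 313.20304126675
[... 286 characters left out ...]
8987463e+03],
       [ 0.00000000e+00,  0.00000000e+00,  0.00000000e+00,
         1.00000000e+00]]), 'shot': 2}
lid 0.94 [430. 218. 484. 269.] [ 449. -345.   62.]
lid 0.8 [282. 249. 332. 301.] [370.  50.  65.]
station 0.69 [257. 156. 369. 234.] [594.  35.  13.]
station 0.33 [194. 262. 242. 300.] [361. 289.  35.]
lid_knob 0.87 [280. 246. 334. 298.] [381.  50.  61.]
lid_knob 0.81 [430. 216. 481. 270.] [ 450. -340.   61.]
pot_rim 0.93 [254. 155. 370. 232.] [573.  37. 129.]
press_point 0.69 [347. 200. 363. 231.] [506. -66. 185.]
spare_foot 0.58 [398. 141. 416. 166.] [ 690. -221.   86.]
sanding_block 0.65 [193. 260. 241. 303.] [358. 289.  36.]
[ 0.69855482  0.10975561 -0.69850537  0.10984133] 0.9
```

Run:
```python
import cv2,numpy as np
a=cv2.imread("pics/top.png");b=cv2.imread("pics/scene.png")
cv2.imwrite("pics/c1.png",np.vstack([cv2.resize(a[120:320,180:500],None,fx=2.3,fy=1.5*1.0) if 0 else cv2.resize(a[130:310,180:500],(800,450))]))
cv2.imwrite("pics/c2.png",cv2.resize(b[130:360,180:460],(730,600)))
```

```text
(no output)
```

View pics/c1.png

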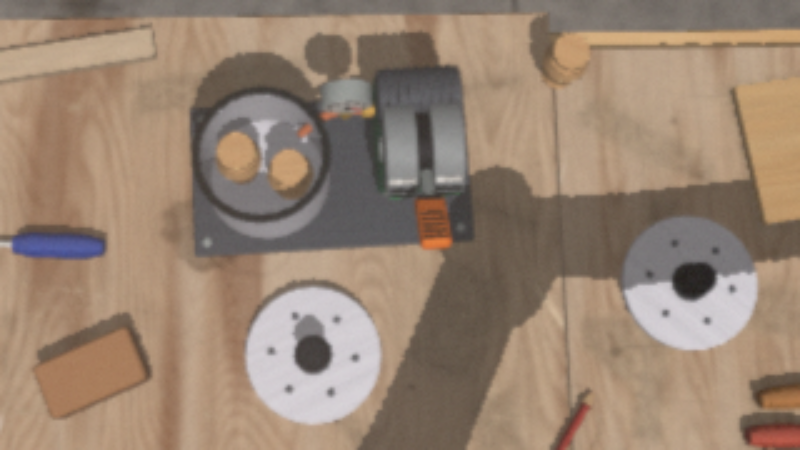

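View pics/c2.png

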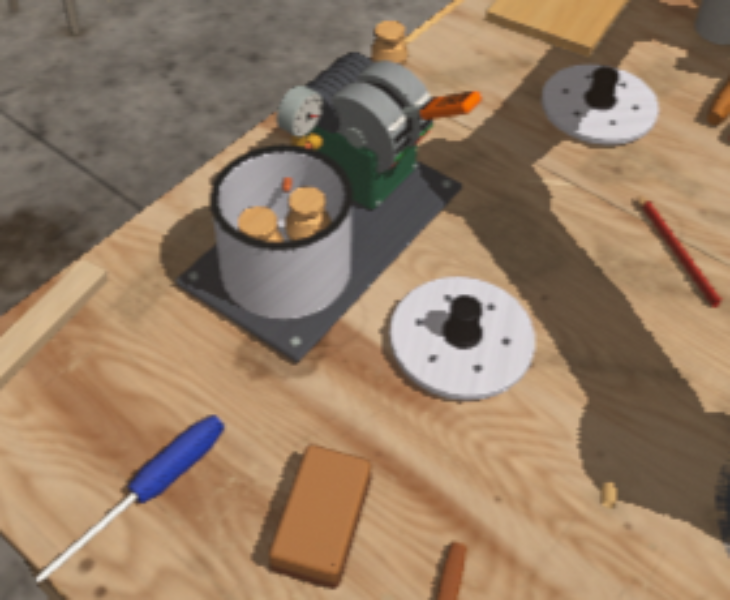

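Two candidates for the lid show up in the top picture. A is at px (457,243), world (449,-341), 564 mm from the base. B is at px (306,272), about 376 mm from the base. A is the farther one, and both camera crops confirm it is a lid. The pot is at top px (285,190), and the orange handle is at (355,217). Next I'll fit positions from the depth data.

```bash
cat > fit.py <<'E'
from h import *
from scipy.optimize import least_squares
def circ(P):
    r=least_squares(lambda p:np.hypot(P[:,0]-p[0],P[:,1]-p[1])-p[2],[*P[:,:2].mean(0),60],loss="soft_l1",f_scale=2).x
    return r
def sel(W,c,r,z0,z1,ok=True):
    return W[(np.hypot(W[...,0]-c[0],W[...,1]-c[1])<r)&(W[...,2]>z0)&(W[...,2]<z1)&ok]
def encl(P):
    return cv2.minEnclosingCircle(P[:,:2].astype(np.float32))
E
python3 - <<'E'
from fit import *
for n in("scene","top"):
    d=np.load(n+".npz");W=d["W"];px=d["px"].astype(int)
    K=sel(W,(449,-341),40,55,70); F=sel(W,(449,-341),85,10,27)
    R=sel(W,(580,65),85,123,140); R=R[np.hypot(*(R[:,:2]-[580,65]).T)>50]
    c=circ(R)
    print(n,"knob",len(K),K.mean(0),encl(K),"flange",encl(F),F[:,2].mean(),"rim",len(R),R[:,2].mean(),c,encl(R))
    org=(px[...,0]>180)&(px[...,1]<130)&(px[...,2]<70)
    H=sel(W,(517,-63),70,140,230,org); print("handle",len(H),H.mean(0),H.min(0),H.max(0))
    if n=="top":
        A=H[:,:2]; 
        print("hrect",cv2.minAreaRect(A.astype(np.float32)))
        top=H; G=np.c_[H[:,:2],np.ones(len(H))]; print("plane",np.linalg.lstsq(G,H[:,2],rcond=None)[0])
    B=sel(W,(566,10),260,7,18,(px.max(-1)<110)&(np.ptp(px,axis=-1)<25)) 
    print("plate",len(B),B[:,2].mean(),cv2.minAreaRect(B[:,:2].astype(np.float32)))
    Q=sel(W,(600,-63),75,145,180); print("quad",len(Q),Q.mean(0),Q.min(0),Q.max(0))
E
```

```text
scene knob 62 [ 456.05599551 -349.696391     61.97006787] ((456.61944580078125, -352.5177307128906), 17.590078353881836) flange ((455.2724609375, -352.7225341796875), 74.5751953125) 19.858776847118303 rim 193 130.84805202981417 [579.13370634  74.54849202  68.83745663] ((579.9078369140625, 64.87975311279297), 84.85995483398438)
handle 37 [475.29418306 -63.14122218 199.28291311] [471.22485591 -74.81807517 192.10919394] [479.971295   -49.61622769 204.03511262]
plate 1547 15.674271152718916 ((567.5993041992188, 63.63432312011719), (289.806640625, 319.3768310546875), 30.97686195373535)
quad 890 [595.58415665 -52.12006194 156.54545516] [ 525.25562577 -100.72638311  145.03769003] [665.35758281   7.86236205 175.23471823]
top knob 123 [ 455.51165021 -354.40164402   61.51680022] ((455.2128601074219, -354.84173583984375), 16.342966079711914) flange ((455.89398193359375, -354.8565368652344), 73.59169006347656) 19.552889758009414 rim 196 130.5658569394241 [578.83307237  95.15473493  65.74175969] ((580.0803833007812, 65.04400634765625), 84.8399887084961)
handle 38 [474.9287071  -64.66309551 200.37906776] [471.76745097 -75.90236028 193.73144948] [478.70484112 -52.23162283 204.38792846]
hrect ((475.2366027832031, -64.0670166015625), (6.933047771453857, 23.67156410217285), 0.02082533948123455)
plane [ 0.34737303 -0.0817646  30.11449307]
plate 1717 14.853172859685541 ((546.3262939453125, 34.02696228027344), (280.2830810546875, 310.50653076171875), 6.133711814880371)
quad 1467 [599.8952048  -56.12624874 156.4539469 ] [ 525.39701355 -100.38335984  145.05731341] [662.39650496   8.87245699 174.94696589]
```

Run:
```python
from fit import *
for n in("scene","top"):
    d=np.load(n+".npz");W=d["W"];px=d["px"];hsv=cv2.cvtColor(px,cv2.COLOR_RGB2HSV).astype(int)
    c=np.array([579,92.])
    for i in range(4):
        R=sel(W,c,76,125,136); R=R[np.hypot(*(R[:,:2]-c).T)>58]; c=circ(R)[:2]
    print(n,"rim",len(R),R[:,2].mean(),circ(R),encl(R))
    org=(hsv[...,0]<14)&(hsv[...,1]>190)&(hsv[...,2]>90)
    H=sel(W,(510,-63),70,130,230,org); print("handle",len(H),H.mean(0),H.min(0),H.max(0),cv2.minAreaRect(H[:,:2].astype(np.float32)))
    G=np.c_[H[:,:2],np.ones(len(H))]; print("plane",np.linalg.lstsq(G,H[:,2],rcond=None)[0])
    P=(W[...,2]>7)&(W[...,2]<16)&(hsv[...,1]<80)&(hsv[...,2]<110)&(W[...,0]>460)&(W[...,0]<720)&(abs(W[...,1]-20)<190)
    m=cv2.morphologyEx(P.astype(np.uint8),cv2.MORPH_OPEN,np.ones((3,3)))
    nl,lab,st,_=cv2.connectedComponentsWithStats(m); k=1+st[1:,4].argmax(); B=W[lab==k]
    print("plate",len(B),B[:,2].mean(),B.min(0),B.max(0),cv2.minAreaRect(B[:,:2].astype(np.float32)))
    # front edge: min x per y bin
    b=np.round(B[:,1]/8); E=np.array([[B[b==q,0].min(),B[b==q,1].mean()] for q in np.unique(b)])
    E=E[5:-3]; p=np.polyfit(E[:,1],E[:,0],1); r=E[:,0]-np.polyval(p,E[:,1]); E=E[abs(r)<6]; print("front slope",np.polyfit(E[:,1],E[:,0],1),len(E))
```

```text
scene rim 491 130.6387503082045 [579.78566855 106.73351772  66.82460055] ((581.4727172851562, 105.21021270751953), 72.52599334716797)
handle 119 [496.44344474 -55.27881157 187.16450273] [471.97069759 -74.81807517 162.50683959] [522.63977028 -45.80020142 203.90795776] ((497.5412292480469, -59.71904373168945), (51.29437255859375, 27.573699951171875), 3.771172285079956)
plane [-6.30341353e-01 -2.42210677e-01  4.86704217e+02]Traceback (most recent call last):
  File "<stdin>", line 13, in <module>
ValueError: attempt to get argmax of an empty sequence
```

Run:
```python
from fit import *
for n in("scene","top"):
    d=np.load(n+".npz");W=d["W"];px=d["px"];hsv=cv2.cvtColor(px,cv2.COLOR_RGB2HSV).astype(int)
    c=np.array([580,106.])
    for i in range(4):
        R=sel(W,c,76,125,136); R=R[np.hypot(*(R[:,:2]-c).T)>58]; c=circ(R)[:2]
    print(n,"rim",len(R),R[:,2].mean(),circ(R),encl(R))
    org=(hsv[...,0]<14)&(hsv[...,1]>190)&(hsv[...,2]>90)
    H=sel(W,(510,-63),70,130,230,org); print("handle",len(H),H.mean(0),cv2.minAreaRect(H[:,:2].astype(np.float32)))
    G=np.c_[H[:,:2],np.ones(len(H))]; print("plane",np.linalg.lstsq(G,H[:,2],rcond=None)[0])
    reg=(W[...,0]>460)&(W[...,0]<720)&(abs(W[...,1]-20)<190)&(W[...,2]>8)&(W[...,2]<25)
    print(np.median(W[reg][:,2]),np.median(hsv[reg],axis=0),reg.sum())
    m=cv2.morphologyEx((reg&(hsv[...,2]<110)).astype(np.uint8),cv2.MORPH_OPEN,np.ones((3,3)))
    nl,lab,st,_=cv2.connectedComponentsWithStats(m); k=1+st[1:,4].argmax(); B=W[lab==k]
    print("plate",len(B),B.min(0),B.max(0),cv2.minAreaRect(B[:,:2].astype(np.float32)))
    b=np.round(B[:,1]/8); E=np.array([[B[b==q,0].min(),B[b==q,1].mean()] for q in np.unique(b)])
    p=np.polyfit(E[:,1],E[:,0],1)
    for i in range(4):
        r=E[:,0]-np.polyval(p,E[:,1]); E2=E[abs(r)<max(3,12-3*i)]; p=np.polyfit(E2[:,1],E2[:,0],1)
    print("front",p,len(E2),len(E))
    Q=W[(W[...,2]>60)&(W[...,2]<175)&(abs(W[...,1]+62)<45)&(W[...,0]>520)&(W[...,0]<680)&(hsv[...,1]<50)]
    print("quad",cv2.minAreaRect(Q[:,:2].astype(np.float32)))
```

```text
scene rim 491 130.6387503082045 [579.78566855 106.73351772  66.82460055] ((581.4727172851562, 105.21021270751953), 72.52599334716797)
handle 119 [496.44344474 -55.27881157 187.16450273] ((497.5412292480469, -59.71904373168945), (51.29437255859375, 27.573699951171875), 3.771172285079956)
plane [-6.30341353e-01 -2.42210677e-01  4.86704217e+02]
16.381750554715495 [128.  10.  79.] 1939
plate 1778 [ 491.35508373 -121.11859263    8.19456036] [663.85176297 193.93781688  24.91826079] ((583.5952758789062, 36.53687286376953), (170.72280883789062, 309.1627197265625), 2.833859443664551)
front [-5.03202308e-02  5.01774538e+02] 39 40
quad ((596.08154296875, -58.54365921020508), (140.34107971191406, 83.3038330078125), 0.7306574583053589)
top rim 539 130.33528807694802 [578.30898594 105.14205723  66.89799673] ((578.9102172851562, 105.02500915527344), 71.6092758178711)
handle 0 [nan nan nan] ((0.0, 0.0), (0.0, 0.0), 0.0)
plane [0. 0. 0.]
16.541564114084622 [140.   8.  94.] 2940
plate 1838 [492.47345658 -60.82974473   8.08671963] [648.76119744 189.14613105  24.88820298] ((571.35791015625, 65.850830078125), (149.42190551757812, 247.53762817382812), 2.6432130336761475)
front [-5.36444484e-02  5.01905174e+02] 32 33
quad ((597.7589721679688, -57.45399475097656), (144.50595092773438, 83.25682830810547), 1.9843155145645142)<stdin>:9: RuntimeWarning: Mean of empty slice.
  ret = um.true_divide(
```

```bash
cat >> h.py <<'E'
from scipy.spatial.transform import Rotation as Ro
def down(yaw):  # jaw axis at yaw from world y
    X=np.array([0,0,-1.]);Y=np.array([-np.sin(yaw),np.cos(yaw),0]);return Ro.from_matrix(np.c_[X,Y,np.cross(X,Y)]).as_quat().tolist()
E
python3 - <<'E'
from h import *
print(Ro.from_quat(current_tool_rot()).as_matrix().round(2))
for y in (0,np.pi,.05):
    for p in ([455.5,-353.7,150],[455.5,-353.7,26],[455.5,-353.7,290],[579.2,105.7,290],[579.2,105.7,148],[490,-62,215],[465,-62,95]):
        q=inverse_kinematics(p,down(y)); print(round(y,2),p,None if q is None else np.round(q,2))
q=down(0)
movep([455.5,-353.7,110],q)
s=snapshot("top");save(s,"pre.png",(380,150,560,330),3)
print(current_tool_pos(),current_time())
E
```

```text
[[ 0.    0.31 -0.95]
 [-0.   -0.95 -0.31]
 [-1.    0.   -0.  ]]
0 [455.5, -353.7, 150] [ 1.13  0.48 -0.72  1.82  0.38  0.98  1.82]
0 [455.5, -353.7, 26] [ 1.06  0.65 -0.65  1.9   0.55  0.77  1.68]
0 [455.5, -353.7, 290] [ 1.15  0.34 -0.73  1.65  0.24  1.24  1.94]
0 [579.2, 105.7, 290] [ 0.54  0.49 -1.12  1.62  0.46  1.32  0.92]
0 [579.2, 105.7, 148] [ 0.46  0.61 -1.01  1.78  0.58  1.08  0.81]
0 [490, -62, 215] [ 0.82  0.31 -0.94  1.92  0.29  1.05  1.34]
0 [465, -62, 95] [ 0.75  0.44 -0.87  2.1   0.47  0.81  1.16]
3.14 [455.5, -353.7, 150] [ 0.67  0.39 -0.11  1.84  0.05  0.91 -1.03]
3.14 [455.5, -353.7, 26] [ 0.65  0.55 -0.09  1.93  0.07  0.66 -1.05]
3.14 [455.5, -353.7, 290] [ 0.68  0.26 -0.12  1.68  0.03  1.2  -1.02]
3.14 [579.2, 105.7, 290] [ 0.37  0.39 -0.83  1.62  0.3   1.26 -2.09]
3.14 [579.2, 105.7, 148] [ 0.25  0.49 -0.67  1.79  0.36  0.98 -2.14]
3.14 [490, -62, 215] [ 0.47  0.22 -0.49  1.94  0.12  1.01 -1.65]
3.14 [465, -62, 95] [ 0.38  0.33 -0.41  2.12  0.2   0.73 -1.72]
0.05 [455.5, -353.7, 150] [ 1.14  0.49 -0.73  1.82  0.38  0.98  1.87]
0.05 [455.5, -353.7, 26] [ 1.07  0.65 -0.66  1.9   0.55  0.78  1.73]
0.05 [455.5, -353.7, 290] [ 1.16  0.34 -0.74  1.65  0.24  1.24  1.99]
0.05 [579.2, 105.7, 290] [ 0.55  0.5  -1.14  1.61  0.47  1.33  0.96]
0.05 [579.2, 105.7, 148] [ 0.47  0.62 -1.02  1.78  0.6   1.08  0.85]
0.05 [490, -62, 215] [ 0.82  0.31 -0.93  1.92  0.28  1.05  1.39]
0.05 [465, -62, 95] [ 0.76  0.45 -0.89  2.1   0.49  0.81  1.2 ]
[ 455.10276466 -354.88493877  110.07588013] 2.5833
```

View pics/pre.png

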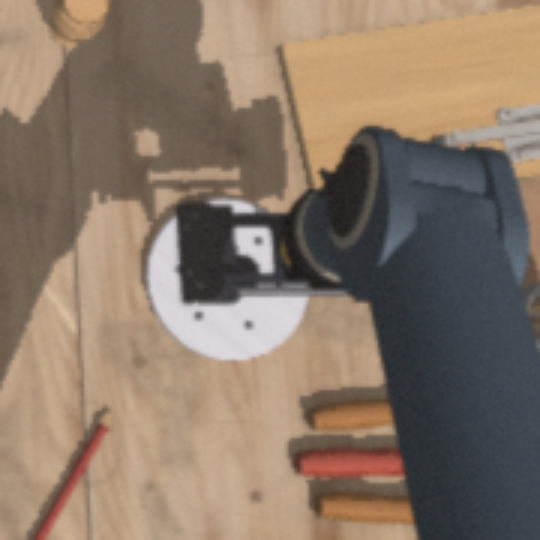

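Run:
```python
from h import *
print(Ro.from_quat(current_tool_rot()).as_matrix().round(3), current_tool_pos(),current_joints())
s=snapshot("top");W=cloud(s)
for u,v in((445,225),(448,240),(450,248),(462,238),(470,224),(470,245),(458,222),(484,228),(500,210)): print(u,v,W[v,u].round())
s=snapshot("scene");save(s,"pre2.png",(340,50,540,220),4)
```

```text
[[-0.     0.002  1.   ]
 [-0.001  1.    -0.002]
 [-1.    -0.001 -0.   ]] [ 455.10276466 -354.88493877  110.07588013] [ 1.11478294  0.53330423 -0.70547933  1.85168971  0.43026103  0.91398731
  1.77724326]
445 225 [ 473. -271.  225.]
448 240 [ 439. -277.  222.]
450 248 [ 420. -279.  225.]
462 238 [ 463. -360.   61.]
470 224 [ 475. -329.  225.]
470 245 [ 429. -335.  195.]
458 222 [ 480. -303.  221.]
484 228 [ 449. -321.  333.]
500 210 [ 465. -310.  451.]
```

View pics/pre2.png

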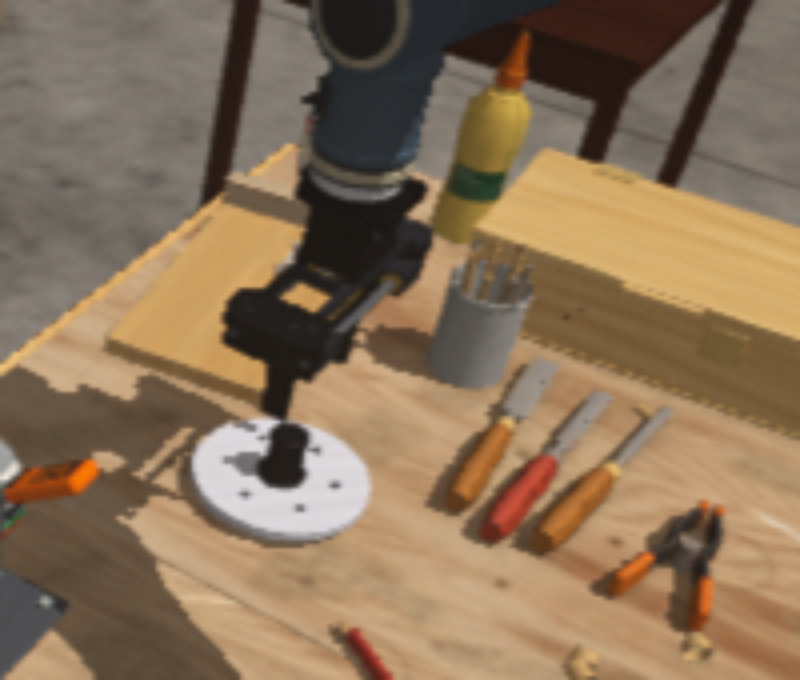

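The tool points down with the jaws along y, and the fingers straddle the knob at crop (288,450). Next: descend, grip, lift and carry.

Run:
```python
from h import *
q=down(0)
print(move_straight([455.8,-353.9,27],80,q,f_stop=12), current_tool_pos())
set_gripper(0.0,45); print("gap",current_finger_gap()*87, current_tool_pos(), current_ft_force())
p=current_tool_pos()
move_straight([p[0],p[1],60],50); wait(.2); print("gap",current_finger_gap()*87,current_ft_force(),current_ft_torque())
move_straight([p[0],p[1],290],200)
move_straight([579.2,105.7,290],200); wait(.3)
for n in("scene","top"):
    s=snapshot(n); W=cloud(s); np.savez(n+"2.npz",W=W,px=s["pixels"]); save(s,n+"2.png",(200,50,460,260),3)
print(current_tool_pos(),current_ft_force(),current_time())
```

```text
False [ 456.22201455 -354.13601974   27.54283252]
gap 31.123212383801253 [ 455.79967026 -354.05509109   26.97128776] [-0.67369312  0.16364797 -0.49336365]
gap 31.09029281228894 [ 0.07586248  0.33788186 -2.91241664] [ 0.09978371 -0.13500093  0.0437022 ]
[579.20662485 105.57371335 290.01484299] [ 0.07894068  0.60960031 -2.54943914] 10.075
```

View pics/scene2.png

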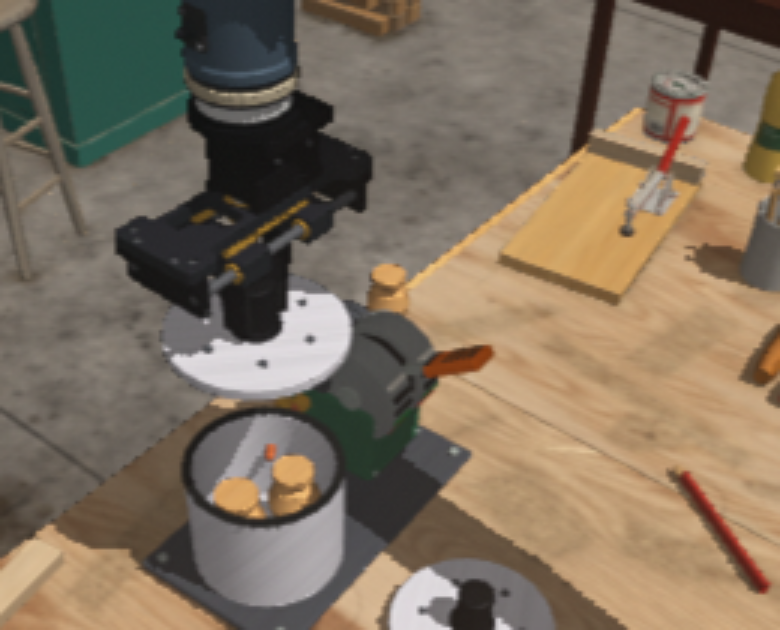

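The lid is held level at crop (257,340) above the pot at (265,465). Next I'll compare the flange centre and the rim as seen by the same camera.

Run:
```python
from fit import *
for n in("scene","top"):
    W=np.load(n+"2.npz")["W"]
    F=sel(W,(579,106),80,272,292)
    G=np.c_[F[:,:2],np.ones(len(F))]
    for i in range(3):
        a=np.linalg.lstsq(G,F[:,2],rcond=None)[0]; k=abs(F[:,2]-G@a)<3; F=F[k];G=G[k]
    h=cv2.convexHull(F[:,:2].astype(np.float32))[:,0]
    h=h[abs(np.hypot(*(h-[579,106]).T)-73.5)<5]
    r=least_squares(lambda p:np.hypot(h[:,0]-p[0],h[:,1]-p[1])-73,[579,106],loss="soft_l1").x
    ang=np.degrees(np.arctan2(h[:,1]-106,h[:,0]-579)).round()
    print(n,len(F),"plane",a,"z@c",a@[579,106,1],"centre",r,encl(F),ang)
    c=np.array([579,106.])
    for i in range(3):
        R=sel(W,c,78,125,136); R=R[np.hypot(*(R[:,:2]-c).T)>56]; c=circ(R)[:2]
    print("rim now",len(R),circ(R))
```

```text
scene 1460 plane [ 3.98724150e-03 -2.45920814e-03  2.81026826e+02] z@c 283.074762670414 centre [579.79818252 105.85326709] ((579.3026123046875, 105.29368591308594), 74.05101776123047) [  16.   20.   31.   42.   47.   51.   60.   70.   73.   84.   98.  108.
  117.  126.  129.  140.  150.  160.  166.  176.  178. -170. -166. -161.
 -156. -147. -132. -118. -105.  -93.  -88.  -77.  -69.  -15.]
rim now 490 [579.73308672 106.69211836  66.71688134]
top 593 plane [ 7.70925981e-03 -8.92280856e-03  2.79425742e+02] z@c 282.94358552214186 centre [578.53496875 104.94164315] ((559.1148681640625, 128.89349365234375), 65.56486511230469) [  63.   67.   71.   77.   88.  106.  112.  124.  127.  137.  144.  151.
  159.  164.  166.  171.  176.  180. -177. -175. -172. -166. -166.]
rim now 126 [582.01850293 103.93826736  70.4700442 ]
```

Run:
```python
from h import *
move_straight([579.2,106.1,175],120); wait(.2)
print(current_tool_pos(),current_ft_force())
print(move_straight([579.2,106.1,147.5],20,f_stop=7)); print(current_tool_pos(),current_ft_force(),current_ft_torque(),current_time())
```

```text
[579.56987037 106.20783027 175.69034526] [-1.08146182  0.89236969 -2.41539728]
True
[579.08819499 106.04410879 149.35753716] [-0.76454248 -0.88403106  5.7569358 ] [ 0.06457211 -0.11889887 -0.03015028] 12.5667
```

Run:
```python
from fit import *
set_gripper(0.8); wait(.3); print(current_tool_pos(),current_finger_gap())
move_straight([579.2,106.1,290],150)
movep([430,-62,290],down(0.05)); wait(.2)
for n in("scene","top"):
    s=snapshot(n); W=cloud(s); np.savez(n+"3.npz",W=W,px=s["pixels"]); save(s,n+"3.png",(200,80,460,290),3)
    F=sel(W,(579,106),80,134,148)
    G=np.c_[F[:,:2],np.ones(len(F))]
    for i in range(3):
        a=np.linalg.lstsq(G,F[:,2],rcond=None)[0]; k=abs(F[:,2]-G@a)<3; F=F[k];G=G[k]
    print(n,len(F),"plane",a,"z",a@[579,106,1],encl(F))
    K=sel(W,(579,106),30,177,192); print("knob",len(K),K.mean(0),encl(K))
    px=s["pixels"];hsv=cv2.cvtColor(px,cv2.COLOR_RGB2HSV).astype(int)
    org=(hsv[...,0]<16)&(hsv[...,1]>170)&(hsv[...,2]>60)
    H=sel(W,(505,-63),60,140,230,org); print("handle",len(H),H.mean(0) if len(H) else 0,cv2.minAreaRect(H[:,:2].astype(np.float32)) if len(H) else 0)
print(current_time())
```

```text
[577.89816102 105.3809278  147.81940135] 0.8010060607981041
scene 1571 plane [ 1.64618374e-03 -1.71035165e-03  1.41719010e+02] z 142.49085294950243 ((580.7987060546875, 103.48148345947266), 76.31983947753906)
knob 108 [578.17982203 108.45712237 184.06192216] ((580.61767578125, 105.95421600341797), 16.61268424987793)
handle 154 [494.4682629  -56.15727969 187.78632477] ((498.0009460449219, -60.89105224609375), (54.513946533203125, 28.573596954345703), 2.8883450031280518)
top 1934 plane [-1.18136223e-03  3.20672693e-04  1.42554854e+02] z 141.90483689651285 ((578.121337890625, 105.57329559326172), 73.28881072998047)
knob 141 [577.35748275 105.48409185 184.38912071] ((577.9842529296875, 105.92996978759766), 16.48312759399414)
handle 0 0 0
16.0833
```

View pics/scene3.png

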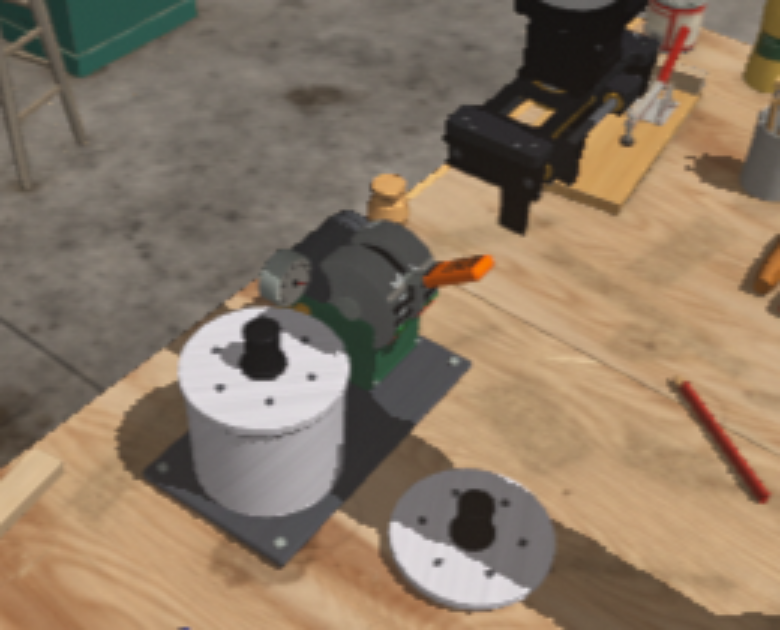

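The lid is seated: flange top is at z≈142 (141 nominal), tilt is under 0.003, and it is centred within about 1 mm. The lever is at rest at crop (460,270). Now I'll press the lever along its arc with shut fingers.

```bash
cat >> h.py <<'E'
PIV=np.array([591,-58.]);YAW=.051
def tcp(v):
    e=.62-v; x=-120*np.cos(e)+7*np.sin(e); z=115+120*np.sin(e)+7*np.cos(e)+9.5*abs(np.tan(e))
    return [*(PIV+x*np.array([np.cos(YAW),np.sin(YAW)])),z]
E
python3 - <<'E'
from h import *
q=down(YAW)
set_gripper(0.0,30)
a=tcp(0); movep([a[0],a[1],230],q); wait(.2); print(current_ft_force(),current_finger_gap())
f0=current_ft_force()
move_straight([a[0],a[1],203],100)
hit=move_straight([a[0],a[1],190],25,f_stop=1.5); print(hit,current_tool_pos(),a,current_ft_force())
for v in (.1,.2,.3,.4,.5,.6,.7,.78):
    move_straight(tcp(v),45); print(v,current_tool_pos().round(1) if hasattr(current_tool_pos(),'round') else current_tool_pos(),np.round(np.array(current_ft_force())-f0,1),round(current_time(),2))
wait(.3); s=snapshot("scene"); save(s,"press.png",(200,80,460,290),3); W=cloud(s); np.savez("s4.npz",W=W,px=s["pixels"])
s=snapshot("top"); np.savez("t4.npz",W=cloud(s),px=s["pixels"])
print(np.array(current_tool_pos()).round(1),tcp(.78),np.array(current_ft_force())-f0)
E
```

```text
[-0.20658433 -0.43472541 -0.25878055] 0.005201732660622892
True [497.98123451 -62.7899263  194.5953169 ] [np.float64(497.5235293611396), np.float64(-62.77143755644849), np.float64(197.20350402437714)] [ 1.60999469 -0.40660795  3.52247683]
0.1 [492.2 -63.1 187.1] [ 4.1 -0.7  3.5] 19.25
0.2 [483.2 -63.5 174. ] [0.9 0.2 2. ] 19.69
0.3 [479.5 -63.7 162.6] [-0.4  1.1  6.3] 20.13
0.4 [475.3 -63.9 150.3] [-0.8  0.5  5.9] 20.57
0.5 [472.3 -64.  137.3] [-2.1  0.4  4.3] 21.02
0.6 [471.4 -64.1 125. ] [-2.5  0.4  7.9] 21.46
0.7 [471.  -64.1 113.4] [-1.8  0.7  6.8] 21.87
0.78 [471.6 -64.1 104.4] [-1.7  0.1  4.4] 22.22
[471.6 -64.1 104.5] [np.float64(471.5729818863658), np.float64(-64.09606412809035), np.float64(104.32551106690438)] [-1.31998326  0.49183749  5.46973699]
```

View pics/press.png

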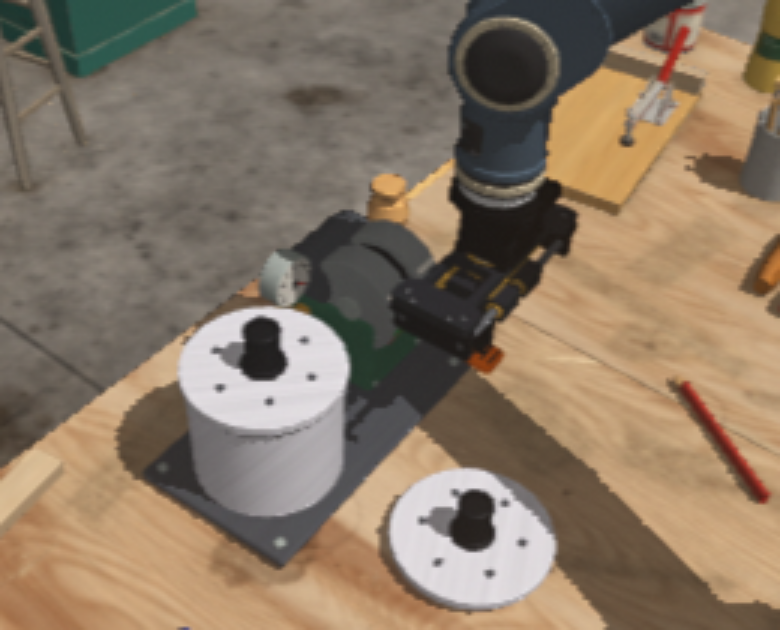

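The fingers hold the handle down at crop (487,358) and the lid is still seated. I'll go to about 0.85 and check the handle-tip height.

Run:
```python
from h import *
def tip(n):
    s=snapshot(n);W=cloud(s);hsv=cv2.cvtColor(s["pixels"],cv2.COLOR_RGB2HSV).astype(int)
    m=(hsv[...,0]<16)&(hsv[...,1]>160)&(hsv[...,2]>60)&(abs(W[...,0]-460)<40)&(abs(W[...,1]+65)<30)&(W[...,2]>60)
    H=W[m]
    if len(H)<5: print(n,len(H));return
    T=H[H[:,2]>np.percentile(H[:,2],60)]
    o=115-0
    print(n,len(H),"x",H[:,0].min().round(1),H[:,0].max().round(1),"z",H[:,2].min().round(1),H[:,2].max().round(1),"top",T.mean(0).round(1))
    print(np.round(H[np.argsort(H[:,2])][::4],1).tolist())
tip("scene")
move_straight(tcp(.855),25); wait(.5)
print(current_tool_pos(),tcp(.855),current_ft_force(),current_time())
tip("scene");tip("top")
for v in(.78,.84,.87):
    e=.62-v; print(v,"tip top x,z",591-142*np.cos(e)+7*np.sin(e),115+142*np.sin(e)+7*np.cos(e),"bottom",591-142*np.cos(e)-7*np.sin(e),115+142*np.sin(e)-7*np.cos(e))
```

```text
scene 63 x 448.4 470.2 z 91.2 109.7 top [459.5 -60.  102.5]
[[469.9, -52.4, 91.2], [459.7, -51.7, 94.6], [465.6, -50.3, 95.7], [469.0, -50.2, 97.4], [451.6, -58.6, 98.4], [453.6, -66.3, 98.9], [451.0, -52.7, 99.5], [457.3, -52.2, 99.6], [461.8, -73.3, 100.0], [448.7, -73.6, 100.4], [454.8, -67.8, 100.9], [456.6, -60.5, 101.5], [464.8, -48.4, 101.7], [469.2, -59.4, 102.0], [451.7, -67.8, 102.9], [458.9, -58.4, 105.4]]
[472.67602026 -64.02759158  96.43668492] [np.float64(472.8222350628978), np.float64(-64.03229692032909), np.float64(96.14096731307825)] [-2.34072099  0.55641746  8.727067  ] 23.65
scene 64 x 450.8 472.4 z 83.1 97.8 top [461.8 -60.6  93. ]
[[452.2, -52.4, 83.1], [451.6, -66.0, 84.6], [459.5, -52.8, 85.9], [461.1, -50.0, 87.0], [460.5, -53.9, 88.3], [462.5, -51.8, 88.7], [457.5, -54.1, 90.1], [453.2, -67.2, 90.6], [472.4, -55.9, 90.8], [455.0, -60.0, 91.0], [452.6, -56.5, 91.4], [467.5, -58.5, 92.0], [469.2, -51.1, 92.7], [460.7, -68.0, 93.0], [462.5, -70.6, 93.8], [458.0, -68.7, 94.2]]
top 0
0.78 tip top x,z 449.69849831436125 99.28740564440646 bottom 451.9289532069607 85.46622367714768
0.84 tip top x,z 450.89495483348793 90.84267566783079 bottom 453.9501695566201 77.18011137720232
0.87 tip top x,z 451.6826084023068 86.65102473783226 bottom 455.14626383187016 73.08625083388323
```

The handle-tip height matches a lever value of about 0.84, with about 9 N on it. One last check of the lid, then I'll hand in.

Run:
```python
from fit import *
s=snapshot("scene");W=cloud(s)
F=sel(W,(579,106),80,134,148);G=np.c_[F[:,:2],np.ones(len(F))]
a=np.linalg.lstsq(G,F[:,2],rcond=None)[0]
K=sel(W,(579,106),30,177,192); ok=abs(a@[579,106,1]-142)<2 and np.hypot(a[0],a[1])<.02
print(a,a@[579,106,1],encl(F),encl(K),current_ft_force(),current_tool_pos(),ok)
if ok: sign_off(); print("signed",current_time())
```

```text
[ 7.50052608e-03 -6.29746506e-03  1.38763293e+02] 142.4385663545478 ((581.7471923828125, 104.34940338134766), 77.07647705078125) ((579.91064453125, 107.44694519042969), 15.946676254272461) [-3.09094026  0.12974044  8.64028292] [472.68537544 -64.05515498  96.42992196] True
the job is handed in; nothing more can be done
the job is handed in; nothing more can be done
```

I put the farther lid (564 mm from the base, against 376 mm for its look-alike) on the pot and let go of it. I then pressed the lever along its arc with shut fingers and handed the job in while still holding it. No verdict was reported.

- **Lid:** It was centred within about 2 mm, with the flange top at z≈142 mm (141 nominal). Tilt measured under 0.003 rad right after release. The last check gave about 0.01 rad, still within the 0.03 limit; that fit kept all depth points, without the outlier removal used before.
- **Lever:** The handle-tip height matches about 0.84 rad, the third notch, with about 9 N on the handle.
- **Failed checks:** At the end the top camera could not see the handle, so the lever reading comes from the scene camera and the tool position. They agreed.
- **Bystanders:** I did not re-measure the spare foot, sanding block or screwdriver, but no move went near them.

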